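# Park the wooden vehicles in their display trays

## Robot

A 6-joint arm with a two-finger parallel gripper is mounted at the origin on the work surface. World frame = base frame: x ahead of the robot, y to its left, z up, the work surface at z = 0. Lengths are in mm, angles in rad, forces in N, time in s.
With the tool pointing down it reaches from about 350 to 775 mm from the base axis. Payload 7.3 kg.
Tool frame: the origin (TCP) lies at the very end of the fingers, on their centre line; the grasp point (between the pads) lies 19 mm behind it; z points along the fingers, y is the line along which they close (so a half turn about z gives the same grasp; the last joint's range is limited). The gripper opens to 92 mm and grips with 3 to 60 N. Pads are 19 mm wide; open, the fingers measure 130 mm over their backs; the gripper's body (75 mm by 190 mm) begins 47 mm behind the grasp point.
Start: joints at [1.143, 0.342, 1.524, -0, 1.275, -0.146], TCP at [145.979, 504.316, 226.741] pointing down, gripper open.
Joint ranges: [-2.53, 2.53], [-0.77, 2.02], [0.04, 2.7], [-1, 4.14], [0.28, 2.66], [-3.11, 3.11]. Speed limits (rad/s): [2.57, 2.57, 3.14, 3.14, 3.14, 3.14].

## Interface

Orientations are given as [roll, pitch, yaw] about the fixed x, y, z axes, in that order (R = Rz(yaw) Ry(pitch) Rx(roll)).
In Python, from plant import bot gives the robot as it stands.
- The arm moves only by the tool jog_arm, never from a script. Its argument "targets" is a list of rows, each an object with "xyz": the shift along the tool's x, y, z as a fraction of full scale, a list of three; "spin": the turn about the tool's z as a fraction of full scale. In form: [{"xyz": [x, y, z], "spin": spin}, ...]. A call has exactly 10 rows; each row shifts and turns the commanded pose from where the row before left it, along the tool's axes as they then stand; what a row does not reach is not made up. Full scale, the value 1, is 80 mm for a shift and 0.1 rad for a turn. A row lasts 1/8 s, in which the tool goes at most 62.5 mm and 10.7 degrees, less where a joint would pass 70% of its speed; a pose out of reach is approached as far as the arm can. A call with a number of a shift or a turn outside -1 to 1 is refused whole. A call with a gripper value outside its range is refused whole. "gripper" is the opening in per cent of the stroke, from 0 (shut) to 100 (fully open), set as the call begins (left out, the last holds). The fingers move at their own pace and stop on an object; the grip force is fixed at half the most. Time passes only in rows, so rows that do not move let the fingers close, or fill a call up. It gives the time, the measured TCP pose, the force, the opening and the grip force at its end, in the units of the state.
- bot.get_obs(): the state, without advancing time (a new reading comes with each control period).
- bot.capture(name): name is "side" or "top"; returns the picture (384x512x3 uint8, blue, green, red); there is no depth.
- bot.get_calibration(name): a dict with "vfov" (degrees; the focal length in pixels is half the picture's height over the tangent of half this angle, whatever the lens; pixels are square), "cx", "cy" (the principal point, pixels), "eye" and "rotation" of the camera in the world. Camera axes: x right, y down, z forward; pixel columns grow to the right and rows downward; lengths in mm; the calibration is good to about 2 mm. A picture is of the moment at which its call begins. get_calibration takes no time and is no camera call.
- bot.close_job(): hands the job in; it is judged then, once.
The state is a dict: "time": time; "joint_positions": joint angles; "dq": joint speeds; "tau": joint torques, N m; "tool_pos": TCP position; "tcp_rot": TCP orientation; "contact_force": force on the tool from outside, world axes, zero at the start; "moment": the same for the moment, N m; "grip_width": finger opening in mm; "finger_force": force on a finger pad.
Only numpy, scipy, OpenCV 4.12 (cv2) and the standard library are available. Lean on these libraries where they do the work, as an engineer would, in place of code of your own. Each camera call takes 0.05 s, during which the arm holds its last target. There are 200 camera calls.

## Task

On the toy shop's counter, pick out the four wooden toy vehicles and put each in the shallow blue display tray made for its length: the car in the shortest, the van in the second shortest, the bus in the second longest and the lorry in the longest. Set each down gently, without dropping it, upright and lengthways with all its wheels on the tray's floor inside the rim (either way round), and leave the wooden boat and the skittle where they stand.

Things in the scene. Friction and masses are not known exactly. Their poses are not given: they have to be found in the camera images.
- car_center (a point): the car: plain light-wood toy, 56 long x 44 wide x 50 high, a low body with a short cabin (34 mm long, full width) on the middle, four dark wheels. The shortest vehicle. The point is its centre, 25 mm above the foot of the wheels; x runs along its length (its front towards -x), y across, z up. All upright at the start; the flat 44 mm wide sides can be pinched across y at the centre point.
- van_center (a point): the van: plain light-wood toy, 78 long x 44 wide x 58 high, a tall box with a low bonnet (17 mm long, 36 high) at its front, four dark wheels. The point is its centre, 29 mm above the foot of the wheels; x runs along its length (its front towards -x), y across, z up. All upright at the start; the flat 44 mm wide sides can be pinched across y at the centre point.
- bus_center (a point): the bus: plain light-wood toy, 100 long x 44 wide x 62 high, one long plain block with a row of five dark windows, four dark wheels. The point is its centre, 31 mm above the foot of the wheels; x runs along its length (its front towards -x), y across, z up. All upright at the start; the flat 44 mm wide sides can be pinched across y at the centre point.
- lorry_center (a point): the lorry: plain light-wood toy, 122 long x 44 wide x 60 high, a cab (28 long, 54 high) at its front, an 8 mm gap and an 86 mm long cargo box, six dark wheels. The longest vehicle. The point is its centre, 30 mm above the foot of the wheels; x runs along its length (its front towards -x), y across, z up. All upright at the start; the flat 44 mm wide sides can be pinched across y at the centre point.
- tray_short: the shortest of four shallow display trays (blue floor, thin aluminium rim), fixed to the counter: 86 x 74 mm outside, 80 x 68 inside, floor 3 mm thick, rim 3 mm thick and 8 mm high from the counter. Origin at the centre of its underside; x along its length, y across, z up.
- tray_medium: the second shortest of four shallow display trays (blue floor, thin aluminium rim), fixed to the counter: 108 x 74 mm outside, 102 x 68 inside, floor 3 mm thick, rim 3 mm thick and 8 mm high from the counter. Origin at the centre of its underside; x along its length, y across, z up.
- tray_long: the second longest of four shallow display trays (blue floor, thin aluminium rim), fixed to the counter: 130 x 74 mm outside, 124 x 68 inside, floor 3 mm thick, rim 3 mm thick and 8 mm high from the counter. Origin at the centre of its underside; x along its length, y across, z up.
- tray_longest: the longest of four shallow display trays (blue floor, thin aluminium rim), fixed to the counter: 152 x 74 mm outside, 146 x 68 inside, floor 3 mm thick, rim 3 mm thick and 8 mm high from the counter. Origin at the centre of its underside; x along its length, y across, z up.
- boat_center (a point): a light-wood toy boat without wheels, a bystander: 97 long x 44 wide x 55 high to the dark funnel; the hull is 24 high and pointed at +x. The point is in the middle of the hull, 12 mm up; x along its length.
- skittle_center (a point): a light-wood skittle standing upright, a bystander: 44 mm across, 106 high. The point is on its axis, 53 mm up.

How it is judged (in metres and radians):
At the end, for the whole second after the job is handed in: Each of the four vehicles stands at rest in its own tray: centre within 14 mm of the tray's centre along and across, wheels on the tray floor (height within 3 mm), upright within 0.06 rad and lengthways within 0.35 rad, either way round (x of car_center in the frame of tray_short between -0.014 and 0.014 m and y of car_center in the frame of tray_short between -0.014 and 0.014 m and z of car_center in the frame of tray_short between 0.025 and 0.031 m and angle between each of car_center, van_center, bus_center, lorry_center's own z axis and vertical below 0.06 rad and angle between the x axis of car_center and the x axis of tray_short, either way round below 0.35 rad and linear speed of each of car, van, bus, lorry below 0.02 m/s and x of van_center in the frame of tray_medium between -0.014 and 0.014 m and y of van_center in the frame of tray_medium between -0.014 and 0.014 m and z of van_center in the frame of tray_medium between 0.029 and 0.035 m and angle between the x axis of van_center and the x axis of tray_medium, either way round below 0.35 rad and x of bus_center in the frame of tray_long between -0.014 and 0.014 m and y of bus_center in the frame of tray_long between -0.014 and 0.014 m and z of bus_center in the frame of tray_long between 0.031 and 0.037 m and angle between the x axis of bus_center and the x axis of tray_long, either way round below 0.35 rad and x of lorry_center in the frame of tray_longest between -0.014 and 0.014 m and y of lorry_center in the frame of tray_longest between -0.014 and 0.014 m and z of lorry_center in the frame of tray_longest between 0.03 and 0.036 m and angle between the x axis of lorry_center and the x axis of tray_longest, either way round below 0.35 rad); the robot touches nothing.
It fails at once if a vehicle is dropped into its tray (falls faster than 0.7 m/s, as from more than 25 mm) ((horizontal distance between car_center and tray_short below 0.05 m and z of car_center in the frame of tray_short below 0.058 m and linear speed of car above 0.7 m/s) or (horizontal distance between van_center and tray_medium below 0.05 m and z of van_center in the frame of tray_medium below 0.062 m and linear speed of van above 0.7 m/s) or (horizontal distance between bus_center and tray_long below 0.05 m and z of bus_center in the frame of tray_long below 0.064 m and linear speed of bus above 0.7 m/s) or (horizontal distance between lorry_center and tray_longest below 0.05 m and z of lorry_center in the frame of tray_longest below 0.063 m and linear speed of lorry above 0.7 m/s)).
It fails at once if the boat is shifted more than 30 mm or knocked over (distance of boat_center from where it was at the start of the episode above 0.03 m or angle between boat_center's own z axis and vertical above 0.5 rad).
It fails at once if the skittle is shifted more than 30 mm or knocked over (distance of skittle_center from where it was at the start of the episode above 0.03 m or angle between skittle_center's own z axis and vertical above 0.5 rad).
It also fails if it takes over 115 s, if anything falls off the work surface, if the arm or the gripper's body presses on something with over 40 N, if the wrist force passes 120 N, or if a joint passes its speed limit or range.

## Working session

There is one attempt and no reset: what is moved stays moved. The work goes in short steps, Python scripts to look and compute and a tool call to move; the robot and the scene stay as the last step left them, time stands still between calls to the robot, and variables do not carry over. Pictures are saved under pics/ and viewed, at most 14 in all, crops included, and the job is handed in when it is done.

Besides the shell and the picture viewer there is one more tool, called after "Emit:" as name(argument=value, ...) on one line, values as JSON. jog_arm: Moves the arm, as the interface text tells. Shift numbers are shares of 80 mm and turn numbers shares of 0.1 rad, none past 1 either way. Its arguments: {"type":"object","properties":{"targets":{"type":"array","items":{"type":"object","properties":{"xyz":{"type":"array","items":{"type":"number"}},"spin":{"type":"number"}}}},"gripper":{"type":"number"}},"required":["targets"]}

```bash
mkdir -p pics; python3 - <<'E'
from plant import bot
import cv2
for n in("top","side"):
    cv2.imwrite(f"pics/{n}0.png",bot.capture(n)); print(n,bot.get_calibration(n))
print(bot.get_obs())
E
```

```text
top {'vfov': 45.58317590405496, 'cx': 253.3174106891253, 'cy': 183.3202041668973, 'eye': array([2.85961600e+02, 4.78601304e-01, 1.26356472e+03]), 'rotation': array([-2.9525415 ,  0.0107555 , -1.58609436])}
side {'vfov': 53.983206877402836, 'cx': 254.06996584914822, 'cy': 188.79444864940194, 'eye': array([   2.47669407, -894.86415432,  752.3043903 ]), 'rotation': array([-2.15135188,  0.00351382, -0.5224286 ])}
{'time': 0.1, 'joint_positions': array([ 1.14297091e+00,  3.42645961e-01,  1.52494169e+00, -2.03932397e-05,
        1.27535917e+00, -1.46000275e-01]), 'dq': array([ 0.00036778, -0.00124791, -0.00048606,  0.00028569, -0.0003083 ,
        0.00099457]), 'tau': array([-2.19267258e-05, -4.32003808e+01, -2.44695354e+01,  7.18491711e-02,
        5.25767764e-02, -4.33873311e-05]), 'tool_pos': array([145.84075492, 503.96087795, 226.11107242]), 'tcp_rot': array([-3.14025005e+00, -1.77713280e-04,  2.85977334e+00]), 'contact_force': array([-0.63471595,  0.29274507, -0.16182056]), 'moment': array([-0.03055806,  0.00024441, -0.03598033]), 'finger_force': 0.0, 'grip_width': 91.65278985732209}
```

View pics/top0.png

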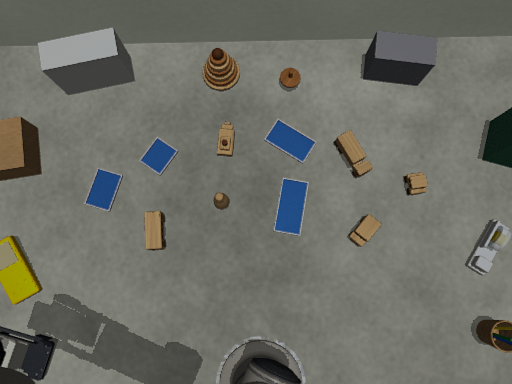

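View pics/side0.png

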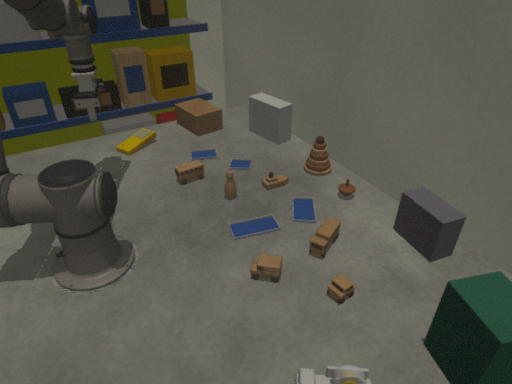

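```bash
cat > h.py <<'E'
import numpy as np,cv2
from scipy.spatial.transform import Rotation as Ro
from scipy.optimize import minimize
from plant import bot
def cam(n):
    c=bot.get_calibration(n); f=192/np.tan(np.radians(c['vfov'])/2)
    return f,c['cx'],c['cy'],np.array(c['eye']),Ro.from_euler('xyz',c['rotation']).as_matrix()
C={n:cam(n) for n in('top','side')}
def proj(n,P):
    f,cx,cy,e,R=C[n]; q=(np.atleast_2d(P)-e)@R
    return np.c_[cx+f*q[:,0]/q[:,2],cy+f*q[:,1]/q[:,2]]
def ray(n,uv,z):
    f,cx,cy,e,R=C[n]; d=R@np.array([(uv[0]-cx)/f,(uv[1]-cy)/f,1]); return e+d*(z-e[2])/d[2]
# boxes: x0,x1,halfwidth,z0,z1
M=dict(car=[(-28,28,22,8,28),(-17,17,22,8,50)],van=[(-39,-22,22,8,36),(-22,39,22,8,58)],
 bus=[(-50,50,22,8,62)],lorry=[(-61,-33,22,8,54),(-25,61,22,8,60)],
 tray_short=[(-40,40,34,3,3.1)],tray_medium=[(-51,51,34,3,3.1)],tray_long=[(-62,62,34,3,3.1)],tray_longest=[(-73,73,34,3,3.1)])
S=4
def render(n,m,p,z,roi):
    c,s=np.cos(p[2]),np.sin(p[2]); u0,v0,w,h=roi; im=np.zeros((h*S,w*S),np.uint8)
    for a,b,hw,z0,z1 in M[m]:
        P=np.array([(p[0]+c*x-s*y,p[1]+s*x+c*y,z+k) for x in(a,b) for y in(-hw,hw) for k in(z0,z1)])
        q=(proj(n,P)-[u0,v0]+.5)*S
        cv2.fillConvexPoly(im,cv2.convexHull(np.round(q*16).astype(np.int32)),255,shift=4)
    return cv2.resize(im,(w,h),interpolation=cv2.INTER_AREA)/255.
def masks(n,im):
    h=cv2.cvtColor(im,cv2.COLOR_BGR2HSV)
    return dict(wood=cv2.inRange(h,(5,70,60),(28,255,255))/255.,blue=cv2.inRange(h,(105,120,60),(125,255,255))/255.)
def fit(ims,m,xy,z=0,yaws=None,cams=('top','side'),R=40):
    k='blue' if 'tray' in m else 'wood'; D=[]
    for n in cams:
        u,v=proj(n,[xy[0],xy[1],z+25])[0].round().astype(int); u0,v0=max(u-R,0),max(v-R,0)
        roi=(u0,v0,2*R,2*R); mk=masks(n,ims[n])[k][v0:v0+2*R,u0:u0+2*R]; roi=(u0,v0,mk.shape[1],mk.shape[0])
        l,lab=cv2.connectedComponents((mk>0).astype(np.uint8)); 
        r=cv2.distanceTransform((mk==0).astype(np.uint8),cv2.DIST_L2,3)
        near=lab[max(0,v-v0-8):v-v0+8,max(0,u-u0-8):u-u0+8]; ids=near[near>0]
        D.append((n,roi,(lab==np.bincount(ids).argmax()).astype(float)) if len(ids) else (n,roi,mk))
    def cost(p): return sum(np.abs(render(n,m,p,z,roi)-mk).sum()/max(mk.sum(),1) for n,roi,mk in D)
    best=None
    for y in (np.arange(-3,3,.5) if yaws is None else yaws):
        r=minimize(cost,[xy[0],xy[1],y],method='Nelder-Mead',options=dict(initial_simplex=[[xy[0],xy[1],y],[xy[0]+12,xy[1],y],[xy[0],xy[1]+12,y],[xy[0],xy[1],y+.4]],maxiter=120,xatol=.05,fatol=1e-4))
        if best is None or r.fun<best.fun: best=r
    return best.x,best.fun
E
cat > m0.py <<'E'
from h import *
ims={n:cv2.imread(f'pics/{n}0.png') for n in('top','side')}
px=dict(car=(416,183),van=(364,230),bus=(153,230),lorry=(353,153),tray_short=(158,156),tray_medium=(104,190),tray_long=(290,141),tray_longest=(291,207))
for m,uv in px.items():
    g=ray('top',uv,3 if 'tray' in m else 30)[:2]
    cs=[('top',),('side',),('top','side')]
    for c in cs:
        try: x,f=fit(ims,m,g,cams=c); print(m,c,x.round(2),round(f,3))
        except Exception as e: print(m,c,e)
for nm,uv,z in(('boat',(226,140),20),('skittle',(221,200),53)): print(nm,ray('top',uv,z).round())
E
python3 m0.py
```

```text
car ('top',) [ 5.1818e+02 -4.3790e+02  1.5000e-01] 0.317
car ('side',) [ 514.85 -433.93    3.4 ] 0.306
car ('top', 'side') [ 5.1672e+02 -4.3449e+02  1.9000e-01] 0.677
van ('top',) [ 390.49 -288.05    2.38] 0.141
van ('side',) [ 390.12 -280.13   -0.64] 0.2
van ('top', 'side') [ 387.83 -283.73   -0.71] 0.42
bus ('top',) [397.31 282.27  -3.12] 0.296
bus ('side',) [3.9671e+02 2.8275e+02 5.0000e-02] 0.29
bus ('top', 'side') [397.51 282.41  -3.12] 0.591
lorry ('top',) [ 603.35 -268.66   -2.77] 0.399
lorry ('side',) [ 5.9727e+02 -2.6653e+02  5.3000e-01] 0.23
lorry ('top', 'side') [ 5.9943e+02 -2.6568e+02  5.0000e-01] 0.657
tray_short ('top',) [613.88 280.55  -0.64] 0.084
tray_short ('side',) [ 6.1768e+02  2.9690e+02 -5.3000e-01] 0.495
tray_short ('top', 'side') [613.76 281.85   2.53] 0.66
tray_medium ('top',) [ 5.1891e+02  4.3353e+02 -3.2000e-01] 0.08
tray_medium ('side',) [ 5.2240e+02  4.4629e+02 -3.4000e-01] 0.569
tray_medium ('top', 'side') [519.03 433.58   2.83] 0.678
tray_long ('top',) [651.84 -95.16   0.98] 0.075
tray_long ('side',) [653.91 -86.58  -2.18] 0.216
tray_long ('top', 'side') [651.16 -94.48   0.98] 0.321
tray_longest ('top',) [462.49 -92.05  -3.34] 0.057
tray_longest ('side',) [ 4.6422e+02 -8.4690e+01 -1.8000e-01] 0.249
tray_longest ('top', 'side') [462.69 -91.64  -3.33] 0.328
boat [650.  85.  20.]
skittle [474.  97.  53.]
```

```bash
cat > ov.py <<'E'
from h import *
def overlay(ims,poses,out,crops):
    tiles=[]
    for n,m,p in crops:
        im=cv2.resize(ims[n],None,fx=4,fy=4,interpolation=cv2.INTER_CUBIC)
        for q,col in p:
            c,s=np.cos(q[2]),np.sin(q[2])
            for a,b,hw,z0,z1 in M[m]:
                for z in(z0,z1):
                    P=[(q[0]+c*x-s*y,q[1]+s*x+c*y,z) for x,y in((a,-hw),(b,-hw),(b,hw),(a,hw))]
                    cv2.polylines(im,[np.int32((proj(n,P)+.5)*4)],True,col,1)
        u,v=np.int32(proj(n,[p[0][0][0],p[0][0][1],25])[0]*4); t=im[max(v-100,0):v+100,max(u-100,0):u+100]
        tiles.append(cv2.copyMakeBorder(t,0,200-t.shape[0],0,200-t.shape[1],cv2.BORDER_CONSTANT))
    cv2.imwrite(out,np.vstack([np.hstack(tiles[i:i+4]) for i in range(0,len(tiles),4)]))
E
python3 - <<'E'
from ov import *
ims={n:cv2.imread(f'pics/{n}0.png') for n in('top','side')}
g,r=(0,255,0),(0,0,255)
P=dict(car=[((518,-438,.15),g)],van=[((390,-288,2.38),g)],bus=[((397,282,-3.12),g)],lorry=[((603,-268.7,-2.77+.17*0),g),((599,-266,.5),r)])
T=dict(tray_short=[((613.9,280.5,-.64),g)],tray_medium=[((519,433.5,-.32),g)],tray_long=[((652,-95,.98),g)],tray_longest=[((462.5,-92,-.2),g)])
overlay(ims,None,'pics/ov0.png',[('top',m,P[m]) for m in P]+[('side',m,P[m]) for m in P]+[('side',m,T[m]) for m in T])
E
```

```text
(no output)
```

View pics/ov0.png

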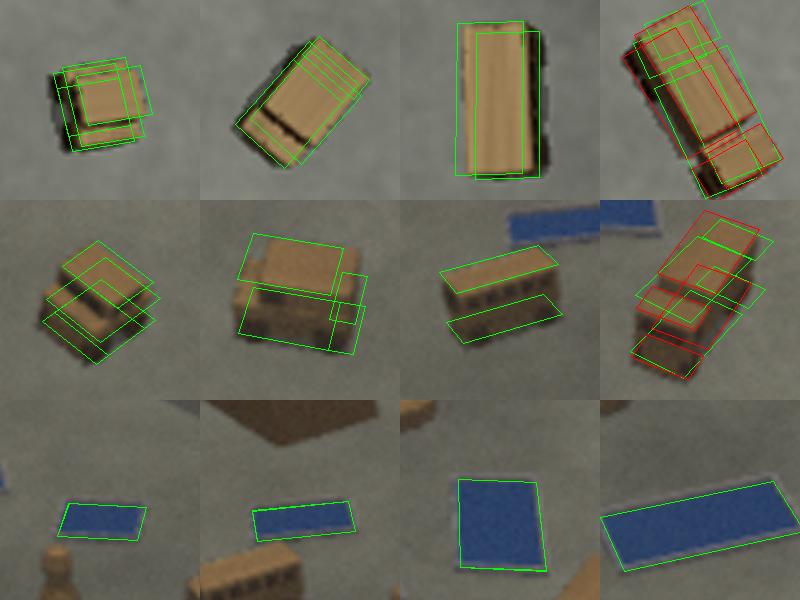

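```bash
sed -i "s/return dict(wood=.*blue=/w=((h[...,1]>70)\&(h[...,0]<35))|(h[...,2]<62); return dict(wood=w*1.,blue=/; s/,22,8,/,22,1,/g" h.py; cat > m1.py <<'E'
from ov import *
import sys
k=sys.argv[1] if len(sys.argv)>1 else '0'
ims={n:cv2.imread(f'pics/{n}{k}.png') for n in('top','side')}
G=dict(car=(517,-436,.17),van=(389,-285,-.73),bus=(397,282,.02),lorry=(599,-266,.5))
cr=[]
for m,g in G.items():
    ps=[]
    for c in(('top',),('side',),('top','side')):
        x,f=min((fit(ims,m,g[:2],cams=c,yaws=[g[2]+o],R=32) for o in(0,np.pi)),key=lambda t:t[1]); print(m,c,x.round(2),round(f,3))
    cr+=[(n,m,[(x,(0,255,0))]) for n in('top','side')]
overlay(ims,None,'pics/ov1.png',cr)
E
python3 m1.py
```

```text
car ('top',) [ 5.1763e+02 -4.3497e+02  1.4000e-01] 0.122
car ('side',) [ 5.1717e+02 -4.3319e+02  2.2000e-01] 0.126
car ('top', 'side') [ 5.1728e+02 -4.3423e+02  1.5000e-01] 0.268
van ('top',) [ 391.22 -286.97    2.38] 0.084
van ('side',) [ 388.15 -282.44   -0.65] 0.145
van ('top', 'side') [ 387.92 -283.74   -0.72] 0.257
bus ('top',) [3.9742e+02 2.7862e+02 7.0000e-02] 0.111
bus ('side',) [3.9919e+02 2.8175e+02 6.0000e-02] 0.163
bus ('top', 'side') [3.9793e+02 2.7903e+02 6.0000e-02] 0.288
lorry ('top',) [ 5.9998e+02 -2.6554e+02  4.9000e-01] 0.143
lorry ('side',) [ 602.51 -262.58    3.67] 0.128
lorry ('top', 'side') [ 5.9984e+02 -2.6495e+02  5.0000e-01] 0.304
```

View pics/ov1.png

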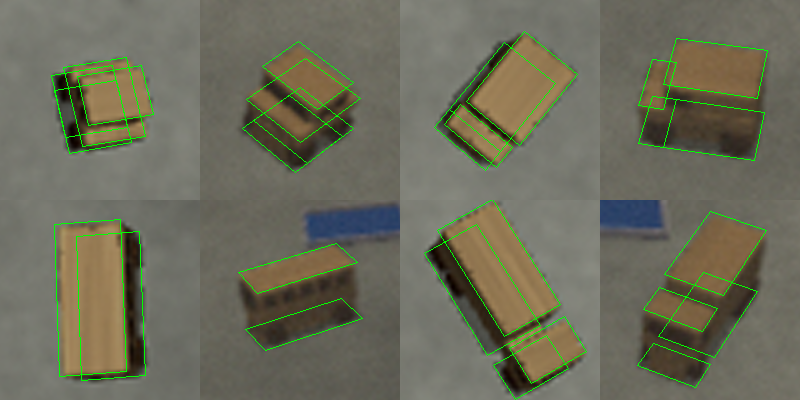

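```bash
cat > plan.py <<'E'
import sys,numpy as np
from plant import bot
from scipy.optimize import fsolve
x,y,z,yaw=map(float,sys.argv[1:5]); N=int(sys.argv[5]) if len(sys.argv)>5 else 10
o=bot.get_obs(); p=o['tool_pos']; a=o['tcp_rot'][2]
d=(yaw-a+np.pi/2)%np.pi-np.pi/2; q=o['joint_positions']
s=-d/N # tool z down: + spin lowers yaw
W=np.zeros(2)
A=np.zeros((2,2))
for i in range(N):
    t=a+d*(i+.5)/N; A+=[[np.cos(t),np.sin(t)],[np.sin(t),-np.cos(t)]]
v=np.linalg.solve(A,[x-p[0],y-p[1]])/80
q1=np.arctan2(y,x)
print('t',o['time'],'pose',p.round(1),'rot',o['tcp_rot'].round(3),'w',round(o['grip_width'],1),'F',o['contact_force'].round(1))
print(f'rows x{N}: xyz [{v[0]:.3f} {v[1]:.3f} {-(z-p[2])/80/N:.4f}] spin {s/.1:.3f}; q6 end {np.pi/2+q1-(a+d)+2*np.pi*round((q[5]-(np.pi/2+q1-a-d))/2/np.pi):.2f}')
E
python3 plan.py 398 280 150 .05
```

```text
t 0.1 pose [145.8 504.  226.1] rot [-3.14 -0.    2.86] w 91.7 F [-0.6  0.3 -0.2]
rows x10: xyz [-0.347 -0.243 0.0951] spin -0.332; q6 end -1.01
```

Emit:
jog_arm(gripper=100, targets=[{"xyz": [-0.347,-0.243,0.095],"spin": -0.332},{"xyz": [-0.347,-0.243,0.095],"spin": -0.332},{"xyz": [-0.347,-0.243,0.095],"spin": -0.332},{"xyz": [-0.347,-0.243,0.095],"spin": -0.332},{"xyz": [-0.347,-0.243,0.095],"spin": -0.332},{"xyz": [-0.347,-0.243,0.095],"spin": -0.332},{"xyz": [-0.347,-0.243,0.095],"spin": -0.332},{"xyz": [-0.347,-0.243,0.095],"spin": -0.332},{"xyz": [-0.347,-0.243,0.095],"spin": -0.332},{"xyz": [-0.347,-0.243,0.095],"spin": -0.332}])

```text
time: 1.35
tool_pos: [395.0, 275.2, 150.2]
tcp_rot: [-3.141, -0.001, -3.09]
contact_force: [1.2, 0.6, 0.2]
grip_width: 91.6
finger_force: 0.0
```

```bash
python3 plan.py 398 280 12 .05
```

```text
t 1.35 pose [395.  275.2 150.2] rot [-3.141e+00 -1.000e-03 -3.090e+00] w 91.6 F [1.2 0.6 0.2]
rows x10: xyz [-0.004 0.006 0.1728] spin 0.001; q6 end -1.01
```

```bash
sed -i 's/(i+.5)/i/' plan.py
```

Emit:
jog_arm(targets=[{"xyz": [-0.02,0.03,0.25],"spin": 0},{"xyz": [-0.02,0.03,0.25],"spin": 0},{"xyz": [0,0,0.25],"spin": 0},{"xyz": [0,0,0.25],"spin": 0},{"xyz": [0,0,0.25],"spin": 0},{"xyz": [0,0,0.2],"spin": 0},{"xyz": [0,0,0.15],"spin": 0},{"xyz": [0,0,0.1],"spin": 0},{"xyz": [0,0,0.03],"spin": 0},{"xyz": [0,0,0],"spin": 0}])

```text
time: 2.6
tool_pos: [397.5, 281.1, 12.5]
tcp_rot: [3.141, 0.0, -3.091]
contact_force: [-0.2, 0.2, -0.3]
grip_width: 91.8
finger_force: 0.0
```

Emit:
jog_arm(gripper=0, targets=[{"xyz": [0,0,0],"spin": 0},{"xyz": [0,0,0],"spin": 0},{"xyz": [0,0,0],"spin": 0},{"xyz": [0,0,0],"spin": 0},{"xyz": [0,0,0],"spin": 0},{"xyz": [0,0,0],"spin": 0},{"xyz": [0,0,0],"spin": 0},{"xyz": [0,0,0],"spin": 0},{"xyz": [0,0,0],"spin": 0},{"xyz": [0,0,0],"spin": 0}])

```text
time: 3.85
tool_pos: [397.3, 280.9, 12.3]
tcp_rot: [-3.142, -0.0, -3.091]
contact_force: [-1.1, -1.5, 1.4]
grip_width: 43.7
finger_force: 30.0
```

Gripped at 43.7 mm. Lift and plan transit.

Emit:
jog_arm(targets=[{"xyz": [0,0,-0.05],"spin": 0},{"xyz": [0,0,-0.15],"spin": 0},{"xyz": [0,0,-0.25],"spin": 0},{"xyz": [0,0,-0.35],"spin": 0},{"xyz": [0,0,-0.4],"spin": 0},{"xyz": [0,0,-0.4],"spin": 0},{"xyz": [0,0,-0.35],"spin": 0},{"xyz": [0,0,-0.2],"spin": 0},{"xyz": [0,0,-0.1],"spin": 0},{"xyz": [0,0,0],"spin": 0}])

```text
time: 5.1
tool_pos: [397.3, 281.1, 192.8]
tcp_rot: [3.141, 0.001, -3.091]
contact_force: [0.7, -0.3, -1.7]
grip_width: 43.7
finger_force: 30.0
```

```bash
python3 plan.py 652 -95 192 .98
```

```text
t 5.1 pose [397.3 281.1 192.8] rot [ 3.141e+00  1.000e-03 -3.091e+00] w 43.7 F [ 0.7 -0.3 -1.7]
rows x10: xyz [-0.074 -0.584 0.0010] spin -0.930; q6 end -2.70
```

Emit:
jog_arm(targets=[{"xyz": [-0.074,-0.584,0],"spin": -0.93},{"xyz": [-0.074,-0.584,0],"spin": -0.93},{"xyz": [-0.074,-0.584,0],"spin": -0.93},{"xyz": [-0.074,-0.584,0],"spin": -0.93},{"xyz": [-0.074,-0.584,0],"spin": -0.93},{"xyz": [-0.074,-0.584,0],"spin": -0.93},{"xyz": [-0.074,-0.584,0],"spin": -0.93},{"xyz": [-0.074,-0.584,0],"spin": -0.93},{"xyz": [-0.074,-0.584,0],"spin": -0.93},{"xyz": [-0.074,-0.584,0],"spin": -0.93}])

```text
time: 6.35
tool_pos: [652.4, -96.5, 191.0]
tcp_rot: [3.14, -0.001, -2.159]
contact_force: [0.5, -0.5, 0.1]
grip_width: 43.8
finger_force: 30.0
```

```bash
python3 plan.py 652 -95 16 .98;python3 - <<'E'
from ov import *
im={n:bot.capture(n) for n in('top','side')}
for n in im: cv2.imwrite(f'pics/{n}1.png',im[n])
for m,g in dict(tray_long=(652,-95,.98)).items(): print(fit(im,m,g[:2],yaws=[.98],cams=('side',)))
cv2.imwrite('pics/c1.png',np.hstack([cv2.resize(im['side'][130:280,200:400],None,fx=2,fy=2),cv2.resize(im['top'][80:230,200:400],None,fx=2,fy=2)]))
E
```

```text
t 6.35 pose [652.4 -96.5 191. ] rot [ 3.140e+00 -1.000e-03 -2.159e+00] w 43.8 F [ 0.5 -0.5  0.1]
rows x10: xyz [-0.001 0.001 0.2187] spin 0.003; q6 end -2.70
(array([958.66666667, 243.66666667,  -9.55333333]), np.float64(1.0))
```

View pics/c1.png

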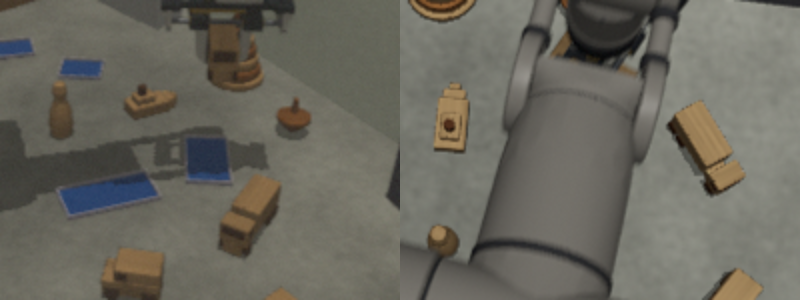

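Emit:
jog_arm(targets=[{"xyz": [-0.01,0.01,0.2],"spin": 0},{"xyz": [0,0,0.4],"spin": 0},{"xyz": [0,0,0.5],"spin": 0},{"xyz": [0,0,0.4],"spin": 0},{"xyz": [0,0,0.3],"spin": 0},{"xyz": [0,0,0.15],"spin": 0},{"xyz": [0,0,0.1],"spin": 0},{"xyz": [0,0,0.05],"spin": 0},{"xyz": [0,0,0.03],"spin": 0},{"xyz": [0,0,0],"spin": 0}])

```text
time: 7.7
tool_pos: [651.9, -94.3, 22.3]
tcp_rot: [-3.141, 0.0, -2.161]
contact_force: [-0.1, -0.6, -0.8]
grip_width: 44.0
finger_force: 30.0
```

```bash
python3 - <<'E'
from ov import *
im={n:bot.capture(n) for n in('top','side')}
overlay(im,None,'pics/c2.png',[('side','bus',[((652,-95,.98),(0,255,0))]),('side','tray_long',[((652,-95,.98),(0,255,0))]),('top','bus',[((652,-95,.98),(0,255,0))])])
print(bot.get_obs()['tool_pos'])
E
```

```text
[651.92657434 -94.32916439  22.40724494]
```

View pics/c2.png

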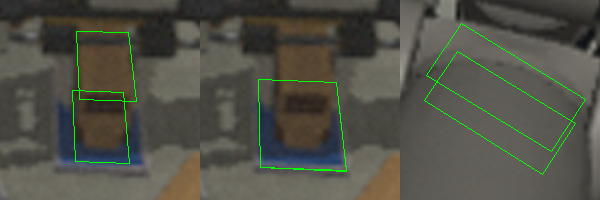

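Emit:
jog_arm(targets=[{"xyz": [0,0,0.03],"spin": 0},{"xyz": [0,0,0.02],"spin": 0},{"xyz": [0,0,0.02],"spin": 0},{"xyz": [0,0,0.01],"spin": 0},{"xyz": [0,0,0],"spin": 0},{"xyz": [0,0,0],"spin": 0},{"xyz": [0,0,0],"spin": 0},{"xyz": [0,0,0],"spin": 0},{"xyz": [0,0,0],"spin": 0},{"xyz": [0,0,0],"spin": 0}])

```text
time: 9.05
tool_pos: [651.7, -94.2, 15.5]
tcp_rot: [-3.142, 0.0, -2.161]
contact_force: [-0.1, -0.9, -0.8]
grip_width: 43.7
finger_force: 30.0
```

Emit:
jog_arm(gripper=100, targets=[{"xyz": [0,0,0],"spin": 0},{"xyz": [0,0,0],"spin": 0},{"xyz": [0,0,0],"spin": 0},{"xyz": [0,0,0],"spin": 0},{"xyz": [0,0,0],"spin": 0},{"xyz": [0,0,-0.2],"spin": 0},{"xyz": [0,0,-0.4],"spin": 0},{"xyz": [0,0,-0.4],"spin": 0},{"xyz": [0,0,-0.4],"spin": 0},{"xyz": [0,0,-0.4],"spin": 0}])

```text
time: 10.3
tool_pos: [651.7, -94.2, 162.0]
tcp_rot: [-3.14, 0.001, -2.161]
contact_force: [-0.3, 0.8, -0.8]
grip_width: 91.7
finger_force: 0.0
```

```bash
python3 plan.py 600 -265 150 .5
```

```text
t 10.3 pose [651.7 -94.2 162. ] rot [-3.140e+00  1.000e-03 -2.161e+00] w 91.7 F [-0.3  0.8 -0.8]
rows x10: xyz [0.196 -0.110 0.0150] spin 0.480; q6 end -2.49
```

Emit:
jog_arm(targets=[{"xyz": [0.196,-0.11,0.015],"spin": 0.48},{"xyz": [0.196,-0.11,0.015],"spin": 0.48},{"xyz": [0.196,-0.11,0.015],"spin": 0.48},{"xyz": [0.196,-0.11,0.015],"spin": 0.48},{"xyz": [0.196,-0.11,0.015],"spin": 0.48},{"xyz": [0.196,-0.11,0.015],"spin": 0.48},{"xyz": [0.196,-0.11,0.015],"spin": 0.48},{"xyz": [0.196,-0.11,0.015],"spin": 0.48},{"xyz": [0.196,-0.11,0.015],"spin": 0.48},{"xyz": [0.196,-0.11,0.015],"spin": 0.48}])

```text
time: 11.55
tool_pos: [599.2, -265.6, 147.5]
tcp_rot: [3.142, 0.0, -2.645]
contact_force: [-0.5, 0.0, 0.5]
grip_width: 91.8
finger_force: 0.0
```

```bash
python3 plan.py 600 -265 11 .5 1
```

```text
t 11.55 pose [ 599.2 -265.6  147.5] rot [ 3.142  0.    -2.645] w 91.8 F [-0.5  0.   0.5]
rows x1: xyz [-0.012 0.002 1.7059] spin -0.030; q6 end -2.49
```

Emit:
jog_arm(targets=[{"xyz": [-0.01,0,0.25],"spin": 0},{"xyz": [0,0,0.3],"spin": 0},{"xyz": [0,0,0.3],"spin": 0},{"xyz": [0,0,0.25],"spin": 0},{"xyz": [0,0,0.25],"spin": 0},{"xyz": [0,0,0.15],"spin": 0},{"xyz": [0,0,0.1],"spin": 0},{"xyz": [0,0,0.07],"spin": 0},{"xyz": [0,0,0.03],"spin": 0},{"xyz": [0,0,0],"spin": 0}])

```text
time: 12.8
tool_pos: [600.7, -264.3, 11.7]
tcp_rot: [-3.141, 0.0, -2.641]
contact_force: [-0.4, -0.7, -0.5]
grip_width: 92.1
finger_force: 0.0
```

Emit:
jog_arm(gripper=0, targets=[{"xyz": [0,0,0],"spin": 0},{"xyz": [0,0,0],"spin": 0},{"xyz": [0,0,0],"spin": 0},{"xyz": [0,0,0],"spin": 0},{"xyz": [0,0,0],"spin": 0},{"xyz": [0,0,0],"spin": 0},{"xyz": [0,0,0],"spin": 0},{"xyz": [0,0,0],"spin": 0},{"xyz": [0,0,0],"spin": 0},{"xyz": [0,0,0],"spin": 0}])

```text
time: 14.05
tool_pos: [600.6, -264.3, 11.6]
tcp_rot: [-3.141, 0.0, -2.641]
contact_force: [1.1, -0.6, 0.3]
grip_width: 43.9
finger_force: 30.0
```

Emit:
jog_arm(targets=[{"xyz": [0,0,-0.05],"spin": 0},{"xyz": [0,0,-0.15],"spin": 0},{"xyz": [0,0,-0.25],"spin": 0},{"xyz": [0,0,-0.35],"spin": 0},{"xyz": [0,0,-0.4],"spin": 0},{"xyz": [0,0,-0.4],"spin": 0},{"xyz": [0,0,-0.25],"spin": 0},{"xyz": [0,0,-0.15],"spin": 0},{"xyz": [0,0,0],"spin": 0},{"xyz": [0,0,0],"spin": 0}])

```text
time: 15.3
tool_pos: [600.0, -263.9, 170.4]
tcp_rot: [3.14, -0.001, -2.641]
contact_force: [0.2, -0.2, -1.9]
grip_width: 43.7
finger_force: 30.0
```

```bash
python3 plan.py 462.5 -92 170 -.2
```

```text
t 15.3 pose [ 600.  -263.9  170.4] rot [ 3.140e+00 -1.000e-03 -2.641e+00] w 43.7 F [ 0.2 -0.2 -1.9]
rows x10: xyz [0.132 0.248 0.0005] spin 0.700; q6 end -1.57
```

Emit:
jog_arm(targets=[{"xyz": [0.132,0.248,0],"spin": 0.7},{"xyz": [0.132,0.248,0],"spin": 0.7},{"xyz": [0.132,0.248,0],"spin": 0.7},{"xyz": [0.132,0.248,0],"spin": 0.7},{"xyz": [0.132,0.248,0],"spin": 0.7},{"xyz": [0.132,0.248,0],"spin": 0.7},{"xyz": [0.132,0.248,0],"spin": 0.7},{"xyz": [0.132,0.248,0],"spin": 0.7},{"xyz": [0.132,0.248,0],"spin": 0.7},{"xyz": [0.132,0.248,0],"spin": 0.7}])

```text
time: 16.55
tool_pos: [462.1, -91.4, 170.7]
tcp_rot: [3.141, -0.002, 2.939]
contact_force: [0.3, 0.8, -1.8]
grip_width: 43.7
finger_force: 30.0
```

```bash
python3 plan.py 462.5 -92 15 -.2 1
```

```text
t 16.55 pose [462.1 -91.4 170.7] rot [ 3.141e+00 -2.000e-03  2.939e+00] w 43.7 F [ 0.3  0.8 -1.8]
rows x1: xyz [-0.007 -0.006 1.9459] spin -0.023; q6 end -1.57
```

Descend 155.5 mm = 1.94 in total, release in the following call.

Emit:
jog_arm(targets=[{"xyz": [0,0,0.2],"spin": 0},{"xyz": [0,0,0.4],"spin": 0},{"xyz": [0,0,0.4],"spin": 0},{"xyz": [0,0,0.35],"spin": 0},{"xyz": [0,0,0.25],"spin": 0},{"xyz": [0,0,0.15],"spin": 0},{"xyz": [0,0,0.08],"spin": 0},{"xyz": [0,0,0.04],"spin": 0},{"xyz": [0,0,0.03],"spin": 0},{"xyz": [0,0,0.03],"spin": 0}])

```text
time: 17.8
tool_pos: [463.3, -92.3, 17.4]
tcp_rot: [-3.142, 0.001, 2.942]
contact_force: [0.3, -0.4, -1.2]
grip_width: 44.0
finger_force: 30.0
```

Emit:
jog_arm(targets=[{"xyz": [0,0,0.01],"spin": 0},{"xyz": [0,0,0],"spin": 0},{"xyz": [0,0,0],"spin": 0},{"xyz": [0,0,0.01],"spin": 0},{"xyz": [0,0,0],"spin": 0},{"xyz": [0,0,0],"spin": 0},{"xyz": [0,0,0],"spin": 0},{"xyz": [0,0,0],"spin": 0},{"xyz": [0,0,0],"spin": 0},{"xyz": [0,0,0],"spin": 0}])

```text
time: 19.05
tool_pos: [463.0, -92.2, 15.5]
tcp_rot: [3.142, 0.0, 2.942]
contact_force: [-0.2, 0.7, -1.3]
grip_width: 44.0
finger_force: 30.0
```

Emit:
jog_arm(gripper=100, targets=[{"xyz": [0,0,0],"spin": 0},{"xyz": [0,0,0],"spin": 0},{"xyz": [0,0,0],"spin": 0},{"xyz": [0,0,0],"spin": 0},{"xyz": [0,0,0],"spin": 0},{"xyz": [0,0,-0.2],"spin": 0},{"xyz": [0,0,-0.4],"spin": 0},{"xyz": [0,0,-0.4],"spin": 0},{"xyz": [0,0,-0.4],"spin": 0},{"xyz": [0,0,-0.3],"spin": 0}])

```text
time: 20.3
tool_pos: [463.2, -92.3, 152.9]
tcp_rot: [-3.141, 0.001, 2.942]
contact_force: [0.1, -0.5, -0.5]
grip_width: 91.7
finger_force: 0.0
```

```bash
python3 plan.py 388.5 -284.5 140 -.72
```

```text
t 20.3 pose [463.2 -92.3 152.9] rot [-3.141e+00  1.000e-03  2.942e+00] w 91.7 F [ 0.1 -0.5 -0.5]
rows x10: xyz [-0.016 -0.260 0.0162] spin 0.520; q6 end -1.48
```

Emit:
jog_arm(targets=[{"xyz": [-0.016,-0.26,0.016],"spin": 0.52},{"xyz": [-0.016,-0.26,0.016],"spin": 0.52},{"xyz": [-0.016,-0.26,0.016],"spin": 0.52},{"xyz": [-0.016,-0.26,0.016],"spin": 0.52},{"xyz": [-0.016,-0.26,0.016],"spin": 0.52},{"xyz": [-0.016,-0.26,0.016],"spin": 0.52},{"xyz": [-0.016,-0.26,0.016],"spin": 0.52},{"xyz": [-0.016,-0.26,0.016],"spin": 0.52},{"xyz": [-0.016,-0.26,0.016],"spin": 0.52},{"xyz": [-0.016,-0.26,0.016],"spin": 0.52}])

```text
time: 21.55
tool_pos: [387.6, -284.7, 138.6]
tcp_rot: [3.141, -0.0, 2.42]
contact_force: [1.3, -0.6, -0.8]
grip_width: 91.7
finger_force: 0.0
```

```bash
python3 plan.py 388.5 -284.5 10 -.72 1; python3 - <<'E'
from ov import *
im={n:bot.capture(n) for n in('top','side')}
g=(0,255,0)
overlay(im,None,'pics/c3.png',[(n,m,[(q,g)]) for m,q in dict(bus=(652,-95,.98),lorry=(463,-92,-.2)).items() for n in('side','top')])
E
```

```text
t 21.55 pose [ 387.6 -284.7  138.6] rot [ 3.141 -0.     2.42 ] w 91.7 F [ 1.3 -0.6 -0.8]
rows x1: xyz [-0.007 0.009 1.6075] spin -0.015; q6 end -1.48
```

View pics/c3.png

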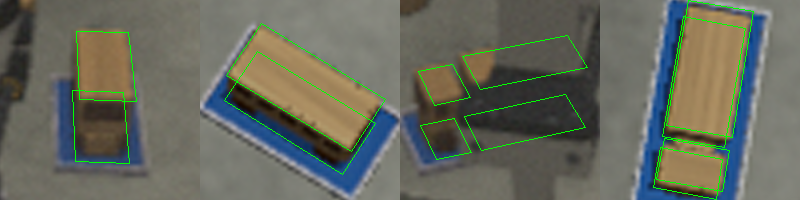

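Bus and lorry sit centred in their trays. Now the van.

Emit:
jog_arm(targets=[{"xyz": [-0.01,0.01,0.25],"spin": 0},{"xyz": [0,0,0.3],"spin": 0},{"xyz": [0,0,0.3],"spin": 0},{"xyz": [0,0,0.25],"spin": 0},{"xyz": [0,0,0.2],"spin": 0},{"xyz": [0,0,0.13],"spin": 0},{"xyz": [0,0,0.1],"spin": 0},{"xyz": [0,0,0.05],"spin": 0},{"xyz": [0,0,0.02],"spin": 0},{"xyz": [0,0,0],"spin": 0}])

```text
time: 22.9
tool_pos: [389.3, -284.2, 10.9]
tcp_rot: [3.142, 0.0, 2.422]
contact_force: [-0.9, 0.2, 0.9]
grip_width: 91.8
finger_force: 0.0
```

Emit:
jog_arm(gripper=0, targets=[{"xyz": [0,0,0],"spin": 0},{"xyz": [0,0,0],"spin": 0},{"xyz": [0,0,0],"spin": 0},{"xyz": [0,0,0],"spin": 0},{"xyz": [0,0,0],"spin": 0},{"xyz": [0,0,0],"spin": 0},{"xyz": [0,0,0],"spin": 0},{"xyz": [0,0,0],"spin": 0},{"xyz": [0,0,0],"spin": 0},{"xyz": [0,0,0],"spin": 0}])

```text
time: 24.15
tool_pos: [389.2, -284.1, 10.7]
tcp_rot: [3.142, -0.0, 2.422]
contact_force: [-1.1, -0.5, 0.5]
grip_width: 44.2
finger_force: 30.0
```

Emit:
jog_arm(targets=[{"xyz": [0,0,-0.05],"spin": 0},{"xyz": [0,0,-0.15],"spin": 0},{"xyz": [0,0,-0.25],"spin": 0},{"xyz": [0,0,-0.4],"spin": 0},{"xyz": [0,0,-0.4],"spin": 0},{"xyz": [0,0,-0.4],"spin": 0},{"xyz": [0,0,-0.35],"spin": 0},{"xyz": [0,0,-0.25],"spin": 0},{"xyz": [0,0,-0.15],"spin": 0},{"xyz": [0,0,0],"spin": 0}])

```text
time: 25.4
tool_pos: [389.4, -284.2, 203.5]
tcp_rot: [-3.142, 0.002, 2.422]
contact_force: [0.4, 0.9, -0.7]
grip_width: 43.8
finger_force: 30.0
```

```bash
python3 plan.py 519 433.5 200 -.32 20
```

```text
t 25.4 pose [ 389.4 -284.2  203.5] rot [-3.142e+00  2.000e-03  2.422e+00] w 43.8 F [ 0.4  0.9 -0.7]
rows x20: xyz [0.158 0.431 0.0022] spin -0.200; q6 end -0.55
```

Emit:
jog_arm(targets=[{"xyz": [0.158,0.431,0],"spin": -0.2},{"xyz": [0.158,0.431,0],"spin": -0.2},{"xyz": [0.158,0.431,0],"spin": -0.2},{"xyz": [0.158,0.431,0],"spin": -0.2},{"xyz": [0.158,0.431,0],"spin": -0.2},{"xyz": [0.158,0.431,0],"spin": -0.2},{"xyz": [0.158,0.431,0],"spin": -0.2},{"xyz": [0.158,0.431,0],"spin": -0.2},{"xyz": [0.158,0.431,0],"spin": -0.2},{"xyz": [0.158,0.431,0],"spin": -0.2}])

```text
time: 26.65
tool_pos: [489.5, 69.7, 201.6]
tcp_rot: [-3.141, -0.002, 2.622]
contact_force: [1.1, -0.3, -1.7]
grip_width: 44.0
finger_force: 30.0
```

Emit:
jog_arm(targets=[{"xyz": [0.158,0.431,0],"spin": -0.2},{"xyz": [0.158,0.431,0],"spin": -0.2},{"xyz": [0.158,0.431,0],"spin": -0.2},{"xyz": [0.158,0.431,0],"spin": -0.2},{"xyz": [0.158,0.431,0],"spin": -0.2},{"xyz": [0.158,0.431,0],"spin": -0.2},{"xyz": [0.158,0.431,0],"spin": -0.2},{"xyz": [0.158,0.431,0],"spin": -0.2},{"xyz": [0.158,0.431,0],"spin": -0.2},{"xyz": [0.158,0.431,0],"spin": -0.2}])

```text
time: 27.9
tool_pos: [518.2, 434.8, 201.0]
tcp_rot: [-3.14, -0.002, 2.822]
contact_force: [0.0, -0.0, -0.1]
grip_width: 43.7
finger_force: 30.0
```

```bash
python3 plan.py 519 433.5 13.8 -.32 1
```

```text
t 27.9 pose [518.2 434.8 201. ] rot [-3.140e+00 -2.000e-03  2.822e+00] w 43.7 F [ 0.  -0.  -0.1]
rows x1: xyz [-0.015 -0.012 2.3406] spin 0.008; q6 end -0.55
```

Emit:
jog_arm(targets=[{"xyz": [-0.015,-0.01,0.2],"spin": 0},{"xyz": [0,0,0.45],"spin": 0},{"xyz": [0,0,0.55],"spin": 0},{"xyz": [0,0,0.5],"spin": 0},{"xyz": [0,0,0.3],"spin": 0},{"xyz": [0,0,0.15],"spin": 0},{"xyz": [0,0,0.07],"spin": 0},{"xyz": [0,0,0.05],"spin": 0},{"xyz": [0,0,0.03],"spin": 0},{"xyz": [0,0,0.03],"spin": 0}])

```text
time: 29.15
tool_pos: [519.9, 433.0, 16.9]
tcp_rot: [3.141, 0.001, 2.822]
contact_force: [0.5, 0.6, -1.6]
grip_width: 43.8
finger_force: 30.0
```

Emit:
jog_arm(targets=[{"xyz": [0,0,0.01],"spin": 0},{"xyz": [0,0,0],"spin": 0},{"xyz": [0,0,0],"spin": 0},{"xyz": [0,0,0],"spin": 0},{"xyz": [0,0,0],"spin": 0},{"xyz": [0,0,0],"spin": 0},{"xyz": [0,0,0],"spin": 0},{"xyz": [0,0,0],"spin": 0},{"xyz": [0,0,0],"spin": 0},{"xyz": [0,0,0],"spin": 0}])

```text
time: 30.4
tool_pos: [519.6, 432.8, 15.5]
tcp_rot: [3.141, -0.0, 2.822]
contact_force: [-0.9, 0.3, -1.6]
grip_width: 43.9
finger_force: 30.0
```

Another ~1.6 mm, then release.

Emit:
jog_arm(targets=[{"xyz": [0,0,0.01],"spin": 0},{"xyz": [0,0,0.01],"spin": 0},{"xyz": [0,0,0],"spin": 0},{"xyz": [0,0,0],"spin": 0},{"xyz": [0,0,0],"spin": 0},{"xyz": [0,0,0],"spin": 0},{"xyz": [0,0,0],"spin": 0},{"xyz": [0,0,0],"spin": 0},{"xyz": [0,0,0],"spin": 0},{"xyz": [0,0,0],"spin": 0}])

```text
time: 31.65
tool_pos: [519.6, 432.8, 13.9]
tcp_rot: [3.141, 0.0, 2.822]
contact_force: [0.4, -0.4, -1.7]
grip_width: 43.9
finger_force: 30.0
```

Emit:
jog_arm(gripper=100, targets=[{"xyz": [0,0,0],"spin": 0},{"xyz": [0,0,0],"spin": 0},{"xyz": [0,0,0],"spin": 0},{"xyz": [0,0,0],"spin": 0},{"xyz": [0,0,0],"spin": 0},{"xyz": [0,0,-0.2],"spin": 0},{"xyz": [0,0,-0.5],"spin": 0},{"xyz": [0,0,-0.6],"spin": 0},{"xyz": [0,0,-0.6],"spin": 0},{"xyz": [0,0,-0.4],"spin": 0}])

```text
time: 32.9
tool_pos: [520.1, 433.2, 202.4]
tcp_rot: [3.138, 0.003, 2.822]
contact_force: [-0.6, 0.2, -0.6]
grip_width: 91.8
finger_force: 0.0
```

```bash
python3 plan.py 517.3 -434.3 180 .16 20
```

```text
t 32.9 pose [520.1 433.2 202.4] rot [3.138e+00 3.000e-03 2.822e+00] w 91.8 F [-0.6  0.2 -0.6]
rows x20: xyz [-0.048 -0.545 0.0140] spin -0.240; q6 end -2.43
```

Emit:
jog_arm(targets=[{"xyz": [-0.048,-0.545,0.014],"spin": -0.24},{"xyz": [-0.048,-0.545,0.014],"spin": -0.24},{"xyz": [-0.048,-0.545,0.014],"spin": -0.24},{"xyz": [-0.048,-0.545,0.014],"spin": -0.24},{"xyz": [-0.048,-0.545,0.014],"spin": -0.24},{"xyz": [-0.048,-0.545,0.014],"spin": -0.24},{"xyz": [-0.048,-0.545,0.014],"spin": -0.24},{"xyz": [-0.048,-0.545,0.014],"spin": -0.24},{"xyz": [-0.048,-0.545,0.014],"spin": -0.24},{"xyz": [-0.048,-0.545,0.014],"spin": -0.24}])

```text
time: 34.15
tool_pos: [465.6, -1.9, 188.1]
tcp_rot: [-3.142, 0.002, 3.063]
contact_force: [2.0, -0.1, -0.1]
grip_width: 91.6
finger_force: 0.0
```

Emit:
jog_arm(targets=[{"xyz": [-0.048,-0.545,0.014],"spin": -0.24},{"xyz": [-0.048,-0.545,0.014],"spin": -0.24},{"xyz": [-0.048,-0.545,0.014],"spin": -0.24},{"xyz": [-0.048,-0.545,0.014],"spin": -0.24},{"xyz": [-0.048,-0.545,0.014],"spin": -0.24},{"xyz": [-0.048,-0.545,0.014],"spin": -0.24},{"xyz": [-0.048,-0.545,0.014],"spin": -0.24},{"xyz": [-0.048,-0.545,0.014],"spin": -0.24},{"xyz": [-0.048,-0.545,0.014],"spin": -0.24},{"xyz": [-0.048,-0.545,0.014],"spin": -0.24}])

```text
time: 35.4
tool_pos: [516.3, -435.8, 177.0]
tcp_rot: [-3.14, 0.001, -2.981]
contact_force: [1.0, -0.5, 0.9]
grip_width: 91.7
finger_force: 0.0
```

```bash
python3 plan.py 517.3 -434.3 6 .16 1
```

```text
t 35.4 pose [ 516.3 -435.8  177. ] rot [-3.140e+00  1.000e-03 -2.981e+00] w 91.7 F [ 1.  -0.5  0.9]
rows x1: xyz [-0.015 0.016 2.1373] spin 0.008; q6 end -2.43
```

Emit:
jog_arm(targets=[{"xyz": [-0.015,0.015,0.25],"spin": 0},{"xyz": [0,0,0.4],"spin": 0},{"xyz": [0,0,0.45],"spin": 0},{"xyz": [0,0,0.4],"spin": 0},{"xyz": [0,0,0.25],"spin": 0},{"xyz": [0,0,0.15],"spin": 0},{"xyz": [0,0,0.1],"spin": 0},{"xyz": [0,0,0.07],"spin": 0},{"xyz": [0,0,0.04],"spin": 0},{"xyz": [0,0,0],"spin": 0}])

```text
time: 36.65
tool_pos: [517.2, -432.9, 6.9]
tcp_rot: [-3.141, 0.0, -2.981]
contact_force: [-0.4, 1.0, -0.3]
grip_width: 92.1
finger_force: 0.0
```

Emit:
jog_arm(gripper=0, targets=[{"xyz": [0,0,0],"spin": 0},{"xyz": [0,0,0],"spin": 0},{"xyz": [0,0,0],"spin": 0},{"xyz": [0,0,0],"spin": 0},{"xyz": [0,0,0],"spin": 0},{"xyz": [0,0,0],"spin": 0},{"xyz": [0,0,0],"spin": 0},{"xyz": [0,0,0],"spin": 0},{"xyz": [0,0,0],"spin": 0},{"xyz": [0,0,0],"spin": 0}])

```text
time: 37.9
tool_pos: [517.2, -432.9, 6.7]
tcp_rot: [-3.141, 0.0, -2.981]
contact_force: [1.6, 0.1, 0.0]
grip_width: 43.9
finger_force: 30.0
```

Emit:
jog_arm(targets=[{"xyz": [0,0,-0.05],"spin": 0},{"xyz": [0,0,-0.15],"spin": 0},{"xyz": [0,0,-0.25],"spin": 0},{"xyz": [0,0,-0.4],"spin": 0},{"xyz": [0,0,-0.4],"spin": 0},{"xyz": [0,0,-0.4],"spin": 0},{"xyz": [0,0,-0.35],"spin": 0},{"xyz": [0,0,-0.25],"spin": 0},{"xyz": [0,0,-0.15],"spin": 0},{"xyz": [0,0,0],"spin": 0}])

```text
time: 39.15
tool_pos: [517.4, -433.1, 200.2]
tcp_rot: [-3.14, 0.001, -2.981]
contact_force: [0.4, -0.7, -1.2]
grip_width: 43.6
finger_force: 30.0
```

```bash
python3 plan.py 613.8 280.8 200 -.64 20
```

```text
t 39.15 pose [ 517.4 -433.1  200.2] rot [-3.140e+00  1.000e-03 -2.981e+00] w 43.6 F [ 0.4 -0.7 -1.2]
rows x20: xyz [0.040 0.461 0.0001] spin 0.400; q6 end -0.50
```

Emit:
jog_arm(targets=[{"xyz": [0.04,0.461,0],"spin": 0.4},{"xyz": [0.04,0.461,0],"spin": 0.4},{"xyz": [0.04,0.461,0],"spin": 0.4},{"xyz": [0.04,0.461,0],"spin": 0.4},{"xyz": [0.04,0.461,0],"spin": 0.4},{"xyz": [0.04,0.461,0],"spin": 0.4},{"xyz": [0.04,0.461,0],"spin": 0.4},{"xyz": [0.04,0.461,0],"spin": 0.4},{"xyz": [0.04,0.461,0],"spin": 0.4},{"xyz": [0.04,0.461,0],"spin": 0.4}])

```text
time: 40.4
tool_pos: [492.0, -64.6, 198.0]
tcp_rot: [3.141, -0.002, 2.9]
contact_force: [0.4, -0.3, -1.2]
grip_width: 43.8
finger_force: 30.0
```

Emit:
jog_arm(targets=[{"xyz": [0.04,0.461,0],"spin": 0.4},{"xyz": [0.04,0.461,0],"spin": 0.4},{"xyz": [0.04,0.461,0],"spin": 0.4},{"xyz": [0.04,0.461,0],"spin": 0.4},{"xyz": [0.04,0.461,0],"spin": 0.4},{"xyz": [0.04,0.461,0],"spin": 0.4},{"xyz": [0.04,0.461,0],"spin": 0.4},{"xyz": [0.04,0.461,0],"spin": 0.4},{"xyz": [0.04,0.461,0],"spin": 0.4},{"xyz": [0.04,0.461,0],"spin": 0.4}])

```text
time: 41.65
tool_pos: [612.8, 282.6, 197.6]
tcp_rot: [-3.14, -0.001, 2.501]
contact_force: [1.1, -0.5, -1.4]
grip_width: 43.5
finger_force: 30.0
```

```bash
python3 plan.py 613.8 280.8 9.8 -.64 1
```

```text
t 41.65 pose [612.8 282.6 197.6] rot [-3.140e+00 -1.000e-03  2.501e+00] w 43.5 F [ 1.1 -0.5 -1.4]
rows x1: xyz [-0.024 -0.010 2.3469] spin -0.010; q6 end -0.50
```

Emit:
jog_arm(targets=[{"xyz": [-0.02,-0.01,0.2],"spin": 0},{"xyz": [0,0,0.45],"spin": 0},{"xyz": [0,0,0.55],"spin": 0},{"xyz": [0,0,0.5],"spin": 0},{"xyz": [0,0,0.3],"spin": 0},{"xyz": [0,0,0.15],"spin": 0},{"xyz": [0,0,0.07],"spin": 0},{"xyz": [0,0,0.05],"spin": 0},{"xyz": [0,0,0.03],"spin": 0},{"xyz": [0,0,0.03],"spin": 0}])

```text
time: 42.9
tool_pos: [614.0, 280.2, 12.9]
tcp_rot: [3.141, 0.001, 2.502]
contact_force: [-0.8, 0.7, -0.9]
grip_width: 43.9
finger_force: 30.0
```

Emit:
jog_arm(targets=[{"xyz": [0,0,0],"spin": 0},{"xyz": [0,0,0],"spin": 0},{"xyz": [0,0,0],"spin": 0},{"xyz": [0,0,0],"spin": 0},{"xyz": [0,0,0],"spin": 0},{"xyz": [0,0,0],"spin": 0},{"xyz": [0,0,0],"spin": 0},{"xyz": [0,0,0],"spin": 0},{"xyz": [0,0,0],"spin": 0},{"xyz": [0,0,0],"spin": 0}])

```text
time: 44.15
tool_pos: [613.7, 280.0, 12.4]
tcp_rot: [3.142, -0.0, 2.502]
contact_force: [0.9, 0.1, -0.3]
grip_width: 44.0
finger_force: 30.0
```

Down 2.4 mm more, then release.

Emit:
jog_arm(targets=[{"xyz": [0,0,0.01],"spin": 0},{"xyz": [0,0,0.01],"spin": 0},{"xyz": [0,0,0.01],"spin": 0},{"xyz": [0,0,0],"spin": 0},{"xyz": [0,0,0],"spin": 0},{"xyz": [0,0,0],"spin": 0},{"xyz": [0,0,0],"spin": 0},{"xyz": [0,0,0],"spin": 0},{"xyz": [0,0,0],"spin": 0},{"xyz": [0,0,0],"spin": 0}])

```text
time: 45.4
tool_pos: [613.7, 280.0, 9.9]
tcp_rot: [3.142, -0.0, 2.502]
contact_force: [-0.3, 0.5, 0.1]
grip_width: 44.1
finger_force: 30.0
```

Emit:
jog_arm(gripper=100, targets=[{"xyz": [0,0,0],"spin": 0},{"xyz": [0,0,0],"spin": 0},{"xyz": [0,0,0],"spin": 0},{"xyz": [0,0,0],"spin": 0},{"xyz": [0,0,0],"spin": 0},{"xyz": [0,0,-0.2],"spin": 0},{"xyz": [0,0,-0.5],"spin": 0},{"xyz": [0,0,-0.6],"spin": 0},{"xyz": [0,0,-0.6],"spin": 0},{"xyz": [0,0,-0.4],"spin": 0}])

```text
time: 46.65
tool_pos: [614.3, 280.3, 198.4]
tcp_rot: [3.138, 0.003, 2.502]
contact_force: [-0.3, 1.1, -0.3]
grip_width: 91.7
finger_force: 0.0
```

```bash
python3 plan.py 480 -200 210 -.64
```

```text
t 46.65 pose [614.3 280.3 198.4] rot [3.138e+00 3.000e-03 2.502e+00] w 91.7 F [-0.3  1.1 -0.3]
rows x10: xyz [-0.224 -0.582 -0.0145] spin 0.000; q6 end -1.33
```

Clear the view and check everything.

Emit:
jog_arm(targets=[{"xyz": [-0.22,-0.58,0],"spin": 0},{"xyz": [-0.22,-0.58,0],"spin": 0},{"xyz": [-0.22,-0.58,0],"spin": 0},{"xyz": [-0.22,-0.58,0],"spin": 0},{"xyz": [-0.22,-0.58,0],"spin": 0},{"xyz": [-0.22,-0.58,0],"spin": 0},{"xyz": [-0.22,-0.58,0],"spin": 0},{"xyz": [-0.22,-0.58,0],"spin": 0},{"xyz": [-0.22,-0.58,0],"spin": 0},{"xyz": [0,0,0],"spin": 0}])

```text
time: 47.9
tool_pos: [490.8, -152.5, 195.1]
tcp_rot: [-3.141, 0.002, 2.497]
contact_force: [0.3, -0.3, 0.7]
grip_width: 91.8
finger_force: 0.0
```

```bash
python3 - <<'E'
from ov import *
im={n:bot.capture(n) for n in('top','side')}
g=(0,255,0)
D=dict(bus=(652,-95,.98),car=(613.8,280.5,-.64),van=(519,433.5,-.32))
overlay(im,None,'pics/c4.png',[(n,m,[(q,g)]) for m,q in D.items() for n in('side','top')]+[('top','lorry',[((463,-92,-.2),g)]),('side','lorry',[((463,-92,-.2),g)])])
cv2.imwrite('pics/top4.png',im['top'])
E
```

```text
(no output)
```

View pics/c4.png

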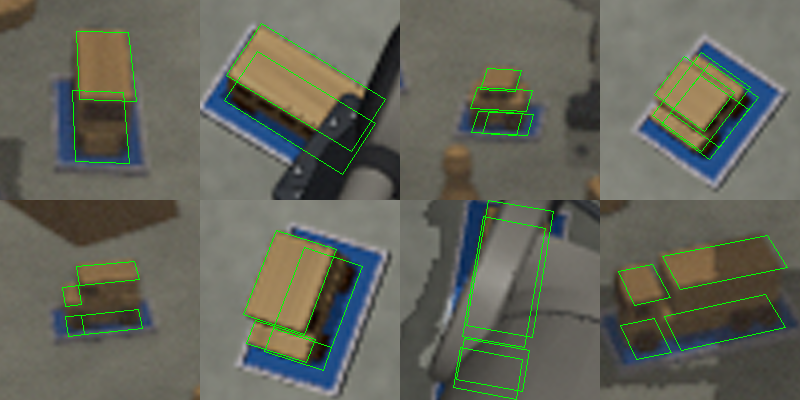

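View pics/top4.png

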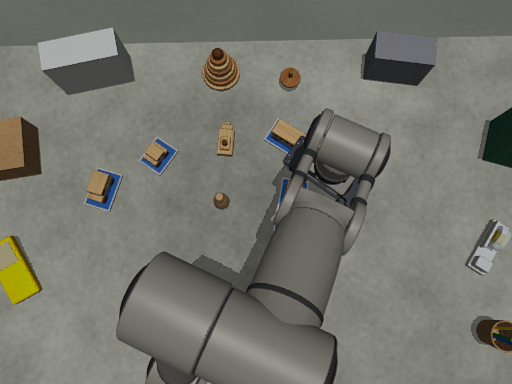

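```bash
python3 -c "
from plant import bot
print(bot.close_job())"
```

```text
the job is handed in; nothing more can be done
None
```

The job is handed in at about 48 s of the 115 s allowed; in the last pictures all four vehicles stand upright and near-centred in their own trays and the boat and skittle have not moved, but handing in returned no verdict.

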